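# Load the exposed imaging plate into the plate reader and start the scan

## Task

Take the cassette with the orange grip out of the rack, leaving the one with the blue grip where it is, and slide it down into the slot on top of the plate reader, past the spring shutter, until it is fully home and the shutter has snapped shut over its shoulders. Ease it in rather than ramming it, then let go and press the green start key all the way down. Do not knock over the glass vials that stand by it.

Things in the scene. Friction and masses are not known exactly. Their poses are not given: they have to be found in the camera images.
- exposed_grip (a point): Centre of the orange ribbed grip of the cassette to load: 36 mm wide (y), 12 mm thick (x), 42 mm high; this point is 20 mm below its top. The black-edged aluminium cassette stands upright: z up, x through its thickness, y along its width. It fits the slot either way round; 0.15 to 0.3 kg.
- exposed_foot (a point): Middle of the same cassette's underside, 130 mm below the grip's centre. The slab body is 100 mm wide (y), 65 mm high, 12 mm thick (x); above its two shoulders only the 36 x 12 mm stem goes on, up to the grip's top at 150 mm. The lowest 3 mm are stepped in by 2 mm on each face and 3 mm at each end.
- spare_grip (a point): The same grip point of the spare cassette, which is alike but has a blue grip. It stays in the rack.
- rack: Fixed grey and white rack, 142 (x) by 126 mm (y), holding both cassettes upright with their width along its y, at x = -33 and +33 mm; which is where varies. Origin: centre of its underside. They stand on its 8 mm base between end guides 56 mm high, with 2 mm play: lift a cassette 60 mm straight up to clear them. The grips' tops are 158 mm above the bench.
- reader: Fixed white plate reader with a grey top, 108 mm high. Origin: on the bench, straight below the middle of the slot; z up, x through the slot's short side, y along its long side. The housing reaches 50 mm to -x, 65 mm to +x, 65 mm to +y and 95 mm to -y.
- slot_mouth (a point): Centre of the slot's mouth in the reader's top, axes as the reader. The upright slot is 15 (x) by 103 mm (y); a 45 degree lead-in widens it to 27 by 115 mm at the top, over the first 6 mm. Its floor is 100 mm below this point. With the cassette fully home its underside is on the floor, its shoulders are 35 mm below and its grip's centre 30 mm above this point.
- shutter (a joint): Angle of the spring shutter 11 mm below the mouth: two 19 mm aluminium leaves, 44 mm apart so that the stem passes. Hinged on the slot's +x side, it swings only down: 0 closed (level), about 1.25 with the body passing. Opening it takes 4 to 8 N, more than the cassette's weight. It snaps back to 0 over the shoulders in the last 5 mm before home and then holds the cassette in.
- start_key_top (a point): Centre of the top of the green start key, a round sprung button of 22 mm diameter in a black collar on the reader's top, 76 mm from the slot's centre towards the reader's -y end; its top is 18 mm above the deck (126 mm above the bench). Pressed straight down.
- start_key (a joint): Travel of the start key (m): 0 released, 0.005 fully down, at about 5 N; it springs back.
- vial_green: Glass vial with green contents, 45 mm across, 79 mm tall, standing behind the reader's left side. Origin: centre of its underside.
- vial_pink: Glass vial with pink contents, 45 mm across, 79 mm tall, near the green one. Origin: centre of its underside.

How it is judged:
By the outcome, as a careful person would: the job done as asked, in the order asked, and still so for the second after the job is handed in, with the robot touching nothing.
It also fails if it takes over 51 s, if anything falls off the work surface, if the arm or the gripper's body presses on something with over 40 N, if the wrist force passes 120 N, or if a joint passes its speed limit or range.

## Robot

A 7-joint arm with a two-finger parallel gripper is mounted at the origin on a cart in front of the work surface, level with it; the furniture and walls round the work are solid. World frame = base frame: x ahead of the robot, y to its left, z up, the work surface at z = 0. Lengths are in m, angles in rad, forces in N, time in s.
With the tool pointing down it reaches from about 0.425 to 0.925 m from the base axis. Payload 6.8 kg.
Tool frame: the origin (TCP) lies between the finger pads; the fingertips stand r.tip_reach ahead of it and the grasp point (between the pads) lies 11 mm behind it (r.tip_reach is the distance from the TCP to the fingertips, in m); z points along the fingers, y is the direction in which the jaws open and shut (so a half turn about z gives the same grasp; the last joint's range is limited). The gripper opens to 85 mm and grips with 20 to 120 N. Pads are 22 mm wide; open, the fingers measure 114 mm over their backs; the gripper's body (76 mm by 85 mm) begins 54 mm behind the grasp point. The pads swing forward as they close: fully open they stand 13 mm farther back than shut.
Start: joints at [1.108, 0.477, 0.022, 1.555, -0.011, 1.109, -0.083], TCP at [0.235, -0.633, 0.239] pointing down, gripper open.
Joint ranges: [-2.96, 2.96], [-0.34, 2.1], [-1.41, 1.46], [0.24, 2.44], [-1.37, 4.51], [0.17, 1.92], [-2.96, 2.96]. Speed limits (rad/s): [2.39, 2.39, 3.14, 3.14, 3.14, 3.14, 3.14].

## Interface

Orientations are given as a rotation vector (axis times angle).
In Python, from bench import r, eyes, spotter gives the robot as it stands.
- The arm moves only by the tool carry_out, never from a script. Its argument "series" is text: rows parted by semicolons, each of 5 numbers parted by spaces: the shift along the tool's x, y, z in cm, then the turn about the tool's z in rad, then the opening, from 0 (shut) to 1 (fully open). In form: x y z yaw gripper; .... A call has 1 to 8 rows; each row shifts and turns the commanded pose from where the row before left it, along the tool's axes as they then stand; what a row does not reach is not made up. A row lasts 1/8 s, in which the tool goes at most 62.5 mm and 10.7 degrees, less where a joint would pass 70% of its speed; a pose out of reach is approached as far as the arm can. A call with a gripper value outside its range is refused whole. The fingers move at their own pace and stop on an object; "grip_force" is the grip in N (left out, the last holds). Time passes only in rows, so rows that do not move let the fingers close. It gives the time, the measured TCP pose, the force and the opening at its end, in the units of the state.
- r.get_obs(): the state, without advancing time (a new reading comes with each control period).
- eyes.grab_frame(name): name is "side" or "top"; returns a dict with "color" (480x640x3 uint8, blue, green, red), "intrinsics" (3x3 intrinsics, pixels), "R" (3x3) and "t" (3): a world point X has camera coordinates R X + t. Camera axes: x right, y down, z forward; pixel columns grow to the right and rows downward; lengths in m; the calibration is good to about 2 mm. A picture is of the moment at which its call begins. There is no depth.
- r.hand_in(): hands the job in, once; it reports no verdict.
Trained networks look in a picture, given as the dict that the camera call returned (one of the last four; its "shot" number tells which), for a name from the list of things; names that differ only in an ending like _2 or _b are one class to them, and where a whole thing is asked for, a point or a joint stands for the part that bears it (a point fixed in the world has none). Each returns a list of dicts, best first, with "confidence" (0 to 1); they miss things now and then, are a little off and sometimes report something else, mostly with a low value. They report only what shows in the picture. A call takes as long as a camera call.
- spotter.search_frame(picture, query): "uv" ([column, row] in pixels, amid what is visible of it).
- spotter.trace(picture, query): "pixels" (480x640 bool, what is visible of it) and "uv" ([column, row] in pixels, amid what is visible of it).
- spotter.mark_of(picture, query): "uv" ([column, row] in pixels: a listed point, or the origin of a listed thing).
The state is a dict: "clock": time; "joints": joint angles; "qvel": joint speeds; "tau": joint torques, N m; "tcp_pos": TCP position; "orientation": TCP orientation; "contact_force": force on the tool from outside, world axes, zero at the start; "moment": the same for the moment, N m; "grip_width": finger opening in m.
Only numpy, scipy, OpenCV 4.12 (cv2) and the standard library are available. Lean on these libraries where they do the work, as an engineer would, in place of code of your own. Each camera call takes 0.05 s, during which the arm holds its last target.

## Working session

There is one attempt and no reset: what is moved stays moved. The work goes in short steps, Python scripts to look and compute and a tool call to move; the robot and the scene stay as the last step left them, time stands still between calls to the robot, and variables do not carry over. Pictures are saved under pics/ and viewed, and the job is handed in when it is done.

Besides the shell and the picture viewer there is one more tool, called as name(argument=value, ...) on one line, values as JSON. carry_out: Moves the arm, as the interface text tells. Its arguments: {"type":"object","properties":{"series":{"type":"string"},"grip_force":{"type":"number"}},"required":["series"]}

```bash
ls; mkdir -p pics
python3 - <<'E'
from bench import r, eyes, spotter
import cv2,numpy as np
o=r.get_obs()
for k in o: print(k,np.round(o[k],4))
print(r.tip_reach)
for n in ("side","top"):
    f=eyes.grab_frame(n); cv2.imwrite(f"pics/a_{n}.png",f["color"])
    print(n,f["shot"],f["intrinsics"].tolist(),np.round(f["R"],4).tolist(),np.round(f["t"],4).tolist())
    for q in ["exposed_grip","exposed_foot","spare_grip","rack","reader","slot_mouth","start_key_top","vial_green","vial_pink"]:
        print(q,[(np.round(d["uv"],1).tolist(),round(d["confidence"],2)) for d in spotter.mark_of(f,q)][:3])
E
```

```text
pics
clock 0.0
joints [ 1.1079  0.4778  0.0223  1.5565 -0.0115  1.1093 -0.0831]
qvel [-0.0009 -0.0002 -0.0001  0.001   0.0002  0.0006  0.0004]
tau [-4.00000e-04 -5.96453e+01  1.60750e+00 -2.81196e+01  1.25000e-02
  9.40000e-03 -0.00000e+00]
tcp_pos [ 0.2343 -0.6324  0.2383]
orientation [-3.0905e+00 -5.5420e-01  7.0000e-04]
contact_force [0.7288 0.1602 0.7037]
moment [-0.0109  0.0621 -0.0065]
grip_width 0.0854
0.008
side 1 [[549.9225779063933, 0.0, 325.9912618365492], [0.0, 549.9225779063933, 244.0169177545873], [0.0, 0.0, 1.0]] [[-0.9159, -0.401, 0.0169], [-0.2565, 0.5525, -0.793], [0.3087, -0.7307, -0.6089]] [0.564, 0.2125, 1.1028]
exposed_grip [([341.9, 341.6], 0.67)]
exposed_foot [([347.7, 392.2], 0.77)]
spare_grip [([311.2, 328.1], 0.93)]
rack [([325.5, 383.3], 0.65)]
reader [([372.8, 229.9], 0.81), ([344.9, 396.0], 0.51), ([311.2, 325.8], 0.42)]
slot_mouth [([372.5, 196.3], 0.66), ([346.1, 344.6], 0.62)]
start_key_top [([377.1, 174.3], 0.46)]
vial_green [([295.6, 255.9], 0.59), ([374.5, 196.6], 0.24)]
vial_pink [([270.1, 268.4], 0.97)]
top 2 [[436.28204438875997, 0.0, 324.03109379034123], [0.0, 436.28204438875997, 238.0075085851904], [0.0, 0.0, 1.0]] [[0.0233, -0.9997, 0.0016], [-0.9862, -0.0233, -0.164], [0.1639, 0.0023, -0.9865]] [0.0525, 0.6135, 0.9386]
exposed_grip [([197.9, 313.6], 0.9)]
exposed_foot [([214.1, 310.2], 0.62), ([428.0, 259.6], 0.16)]
spare_grip [([203.1, 278.7], 0.89)]
rack [([220.0, 292.3], 0.55)]
reader [([423.2, 259.9], 0.67)]
slot_mouth [([436.6, 257.8], 0.95)]
start_key_top [([472.2, 246.7], 0.49)]
vial_green [([437.0, 255.8], 0.75), ([354.9, 202.7], 0.56)]
vial_pink [([327.4, 194.0], 0.83)]
```

View pics/a_side.png

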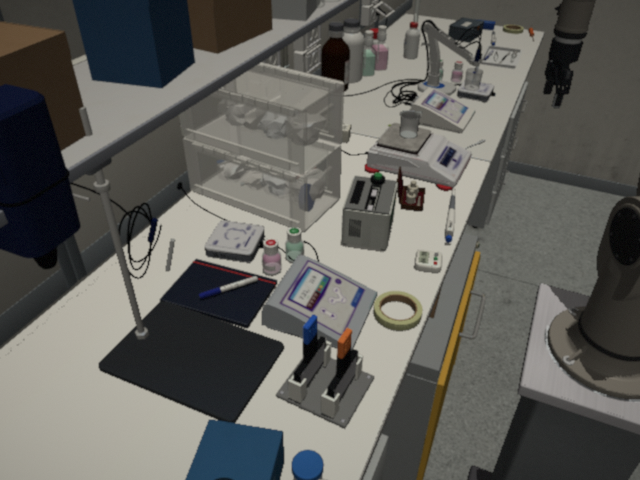

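View pics/a_top.png

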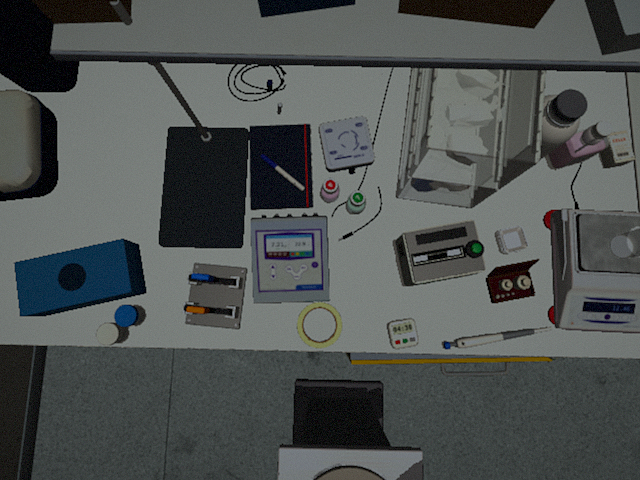

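```bash
cat > h.py <<'E'
import numpy as np,cv2
from scipy.optimize import least_squares
def proj(f,X):
    c=(f["R"]@np.asarray(X,float).T).T+f["t"]; p=c@f["intrinsics"].T; return p[:,:2]/p[:,2:]
def ray(f,uv):
    d=f["R"].T@np.linalg.solve(f["intrinsics"],[uv[0],uv[1],1.]); return -f["R"].T@f["t"],d
def atz(f,uv,z):
    c,d=ray(f,uv); return c+d*(z-c[2])/d[2]
def tri(fs,uvs):
    A=[];b=[]
    for f,uv in zip(fs,uvs):
        c,d=ray(f,uv); d=d/np.linalg.norm(d); P=np.eye(3)-np.outer(d,d); A.append(P); b.append(P@c)
    return np.linalg.lstsq(np.vstack(A),np.hstack(b),rcond=None)[0]
E
python3 - <<'E'
from bench import r, eyes, spotter
from h import *
S=eyes.grab_frame("side");T=eyes.grab_frame("top")
import pickle; pickle.dump((S,T),open("f0.pkl","wb"))
m={}
for q in ["exposed_grip","spare_grip","exposed_foot","slot_mouth","start_key_top","vial_green","vial_pink","rack","reader"]:
    l=[]
    for f in(S,T):
        d=spotter.mark_of(f,q); l.append(d[0]["uv"] if d else None)
    print(q,[None if x is None else np.round(x,1) for x in l], tri((S,T),l).round(4) if all(x is not None for x in l) else '')
print('orange atz', atz(T,(197.9,313.6),.138), atz(T,(203.1,278.7),.138),atz(S,(341.9,341.6),.138),atz(S,(311.2,328.1),.138))
print('slot',atz(T,(436.6,257.8),.108),atz(S,(372.5,196.3),.108),'key',atz(T,(472.2,246.7),.126),atz(S,(377.1,174.3),.126))
def crop(f,x,y,w,h,k,n): cv2.imwrite(n,cv2.resize(f["color"][y:y+h,x:x+w],None,fx=k,fy=k,interpolation=cv2.INTER_CUBIC))
crop(T,380,205,120,90,6,"pics/b1.png");crop(T,170,250,100,90,6,"pics/b2.png")
crop(S,325,160,120,100,6,"pics/b3.png");crop(S,265,310,120,110,5,"pics/b4.png")
E
```

```text
exposed_grip [array([343.1, 343.1]), array([198.4, 309.8])] [0.4466 0.3171 0.1334]
spare_grip [array([310.4, 332.5]), array([204.6, 278.5])] [0.5104 0.3112 0.1253]
exposed_foot [array([344.7, 394.8]), array([213.2, 310.5])] [0.4415 0.3192 0.0005]
slot_mouth [array([373.2, 195.4]), array([438.6, 254.8])] [ 0.5708 -0.1769  0.1098]
start_key_top [array([377.3, 174.7]), array([473.5, 247.1])] [ 0.586  -0.2451  0.128 ]
vial_green [array([295.7, 260.7]), None] 
vial_pink [array([272.4, 268.6]), array([328.6, 198.1])] [0.722  0.0594 0.0024]
rack [array([323.3, 384.4]), array([218.5, 290.6])] [ 0.4879  0.3108 -0.0038]
reader [array([370.3, 230. ]), None] 
orange atz [0.43797918 0.31598555 0.138     ] [0.50800325 0.31036774 0.138     ] [0.44950383 0.31902457 0.138     ] [0.50948491 0.31228599 0.138     ]
slot [ 0.56570983 -0.17270492  0.108     ] [ 0.57069826 -0.17528481  0.108     ] key [ 0.58850696 -0.24278066  0.126     ] [ 0.5866865  -0.25034284  0.126     ]
```

```bash
ls pics
```

```text
a_side.png
a_top.png
b1.png
b2.png
b3.png
b4.png
```

View pics/b1.png

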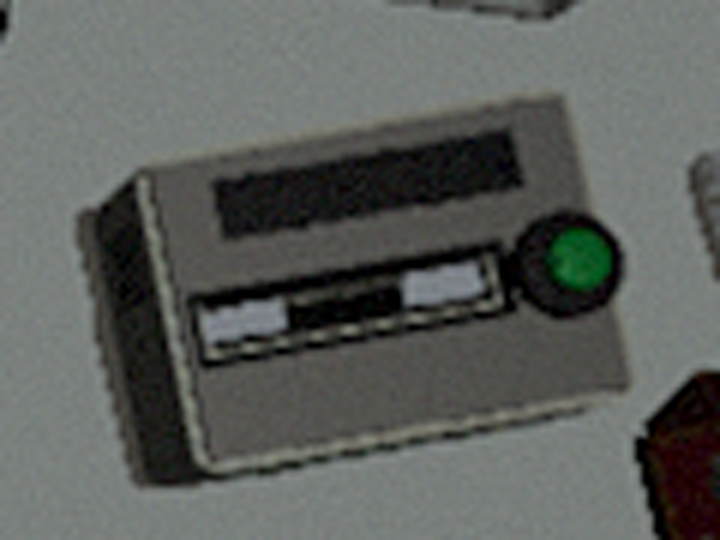

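View pics/b2.png

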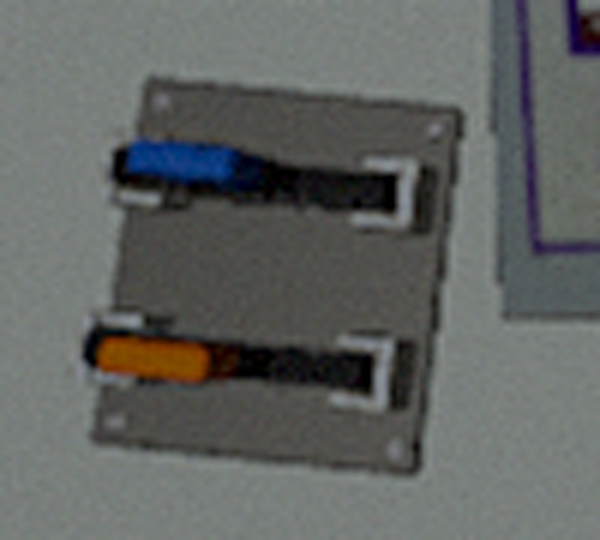

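View pics/b3.png

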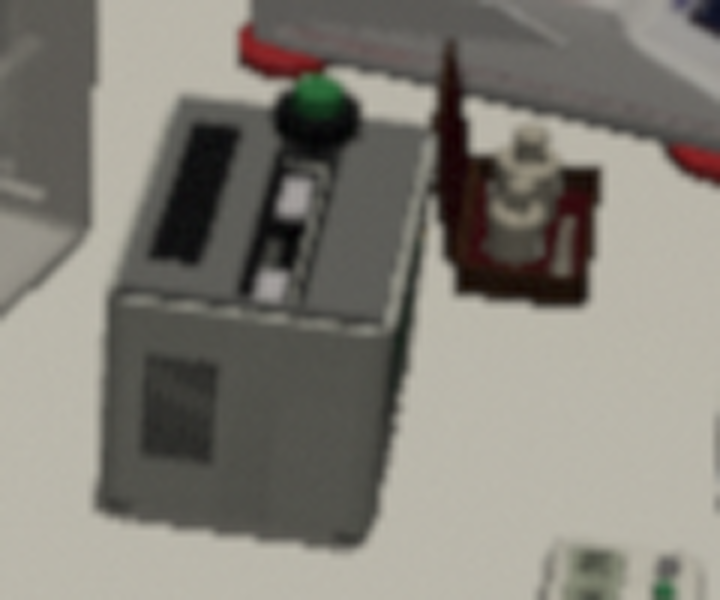

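View pics/b4.png

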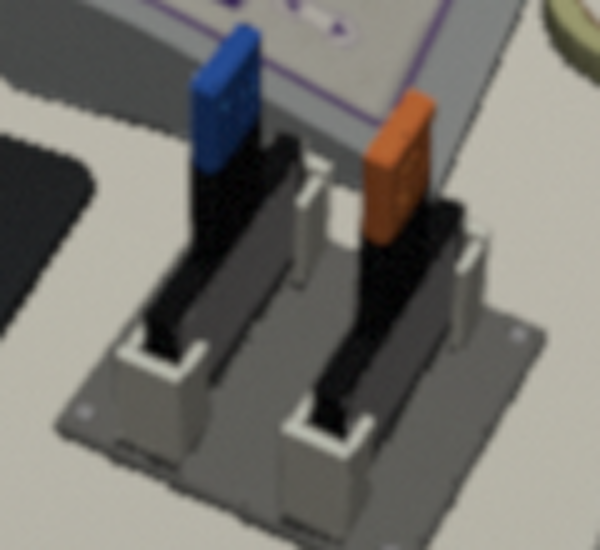

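```bash
cat > fit.py <<'E'
import pickle
from h import *
S,T=pickle.load(open("f0.pkl","rb"))
def uv(p,o,k): return (np.array(p)+.5)/k-.5+np.array(o)
def fit(items,x0,name):
    def res(p,full=False):
        x,y,a=p[:3]; R=np.array([[np.cos(a),-np.sin(a),0],[np.sin(a),np.cos(a),0],[0,0,1]])
        return np.concatenate([(proj(f,[R@np.array(l)+[x,y,0]])[0]-u) for f,l,u in items])
    s=least_squares(res,x0,loss="soft_l1"); print(name,s.x.round(4),"deg",np.degrees(s.x[2]).round(2)); print(res(s.x).reshape(-1,2).round(1).tolist()); return s.x
t=lambda p:uv(p,(380,205),6); s=lambda p:uv(p,(325,160),6)
rt=[(T,(.065,.065,.108),t((150,170))),(T,(.065,-.095,.108),t((568,97))),(T,(-.05,-.095,.108),t((630,388))),(T,(-.05,.065,.108),t((208,470))),(T,(0,-.076,.126),t((583,258)))]
rs=[(S,(.065,-.095,.108),s((180,97))),(S,(-.05,-.095,.108),s((436,125))),(S,(.065,.065,.108),s((110,292))),(S,(-.05,.065,.108),s((380,330))),(S,(.065,.065,0),s((98,512))),(S,(-.05,.065,0),s((365,545))),(S,(0,-.076,.126),s((319,92)))]
x0=[.57,-.175,-.2]
fit(rt,x0,'rd T');fit(rs,x0,'rd S');fit(rt+rs,x0,'rd TS')
t=lambda p:uv(p,(170,250),6); s=lambda p:uv(p,(265,310),5)
h=.071;w=.063
kt=[(T,(h,w,.008),t((148,78))),(T,(h,-w,.008),t((462,108))),(T,(-h,-w,.008),t((418,472))),(T,(-h,w,.008),t((92,442)))]
ks=[(S,(h,w,.008),s((58,425))),(S,(-h,-w,.008),s((546,335)))]
g=.018;b=.006
# grip top corners, side view: orange at x=-33, blue +33
for X,pts in ((-.033,[(412,88),(437,100),(389,163),(364,152)]),(.033,[(240,23),(262,34),(217,86),(193,75)])):
    for (lx,ly),p in zip([(b,-g),(-b,-g),(-b,g),(b,g)],pts): ks.append((S,(X+lx,ly,.158),s(p)))
x0=[.48,.31,.1]
fit(kt,x0,'rk T');fit(ks,x0,'rk S');fit(kt+ks,x0,'rk TS')
E
python3 fit.py
python3 - <<'E'
from bench import r,eyes,spotter
from h import *
T=eyes.grab_frame("top")
for q in("exposed_grip","spare_grip"):
    d=spotter.trace(T,q); 
    for e in d[:2]:
        ys,xs=np.nonzero(e["pixels"]); print(q,e["confidence"],e["uv"],xs.min(),xs.max(),ys.min(),ys.max(),len(xs))
c=cv2.cvtColor(T["color"],cv2.COLOR_BGR2HSV)
m=(c[...,0]>5)&(c[...,0]<22)&(c[...,1]>150); m[:290]=0;m[330:]=0;m[:,:170]=0;m[:,260:]=0
ys,xs=np.nonzero(m);print(xs.min(),xs.max(),ys.min(),ys.max(),xs.mean(),ys.mean())
print(cv2.minAreaRect(np.c_[xs,ys].astype(np.float32)))
E
```

```text
rd T [ 0.5707 -0.1773  0.2116] deg 12.13
[[-2.4, -1.4], [0.5, -2.9], [3.4, 1.0], [-0.2, 1.6], [-0.3, 0.1]]
rd S [ 0.5683 -0.1717  0.1959] deg 11.23
[[-1.1, -1.1], [0.6, -0.2], [-1.4, -0.1], [2.1, 0.1], [-0.9, -0.5], [0.7, 0.8], [0.1, 0.4]]
rd TS [ 0.5695 -0.1752  0.2014] deg 11.54
[[-3.2, -1.2], [-0.0, -2.0], [2.3, 2.0], [-1.5, 1.9], [-1.2, 1.0], [-1.3, -1.8], [0.4, -1.0], [-1.2, -0.9], [2.3, -0.8], [-0.6, -1.3], [0.9, -0.2], [-0.0, -0.3]]
rk T [ 0.4795  0.3133 -0.0721] deg -4.13
[[-0.5, -0.5], [0.5, -0.4], [0.1, 0.6], [-0.1, 0.3]]
rk S [ 0.4772  0.3177 -0.081 ] deg -4.64
[[-1.4, -0.6], [1.3, -0.8], [-0.5, -0.6], [0.9, -0.4], [0.8, 1.1], [-0.7, 0.6], [-0.3, -1.2], [1.4, -0.9], [0.0, 2.1], [-1.4, 1.7]]
rk TS [ 0.4781  0.316  -0.0766] deg -4.39
[[-1.6, -0.1], [-0.6, 0.3], [-1.2, 1.3], [-1.5, 0.7], [-1.4, -1.3], [1.1, -1.8], [-0.6, -1.5], [0.8, -1.3], [0.8, 0.2], [-0.7, -0.3], [-0.4, -1.9], [1.3, -1.7], [-0.0, 1.3], [-1.4, 0.9]]
exposed_grip 0.86 [206.8, 312.6] 184 232 305 315 380
186 229 306 313 197.6551724137931 309.24827586206897
((207.27731323242188, 310.301025390625), (42.992698669433594, 6.774801254272461), 5.5275397300720215)
```

```bash
cat > ov.py <<'E'
import pickle,sys
from h import *
S,T=pickle.load(open("f0.pkl","rb"))
def ov(f,pose,rects,x,y,w,h,k,n):
    im=cv2.resize(f["color"][y:y+h,x:x+w],None,fx=k,fy=k,interpolation=cv2.INTER_CUBIC); im=cv2.convertScaleAbs(im,alpha=1.5)
    a=pose[2];R=np.array([[np.cos(a),-np.sin(a),0],[np.sin(a),np.cos(a),0],[0,0,1]])
    for (x0,x1,y0,y1,z) in rects:
        P=np.array([(x0,y0,z),(x1,y0,z),(x1,y1,z),(x0,y1,z)])@R.T+[pose[0],pose[1],0]
        p=(proj(f,P)-[x,y]+.5)*k-.5
        cv2.polylines(im,[np.round(p*8).astype(int)],True,(0,0,255),1,cv2.LINE_AA,3)
    return im
RD=[(-.0135,.0135,-.0575,.0575,.108),(-.0075,.0075,-.0515,.0515,.102),(-.05,.065,-.095,.065,.108),(-.004,.004,-.08,-.072,.126),(-.011,.011,-.087,-.065,.126)]
E
python3 - <<'E'
from ov import *
pose=(.5695,-.1752,.2014)
a=ov(T,pose,RD,400,225,90,65,8,'');cv2.imwrite("pics/c1.png",a)
a=ov(S,pose,RD,340,165,65,55,11,'');cv2.imwrite("pics/c2.png",a)
E
```

```text
(no output)
```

View pics/c1.png

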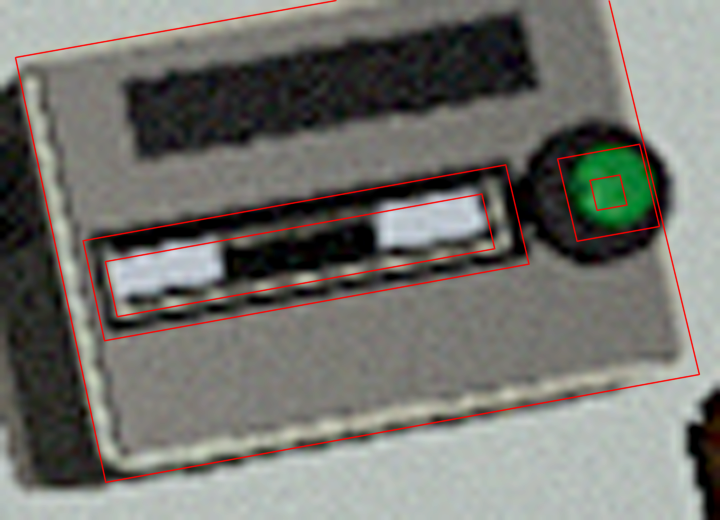

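View pics/c2.png

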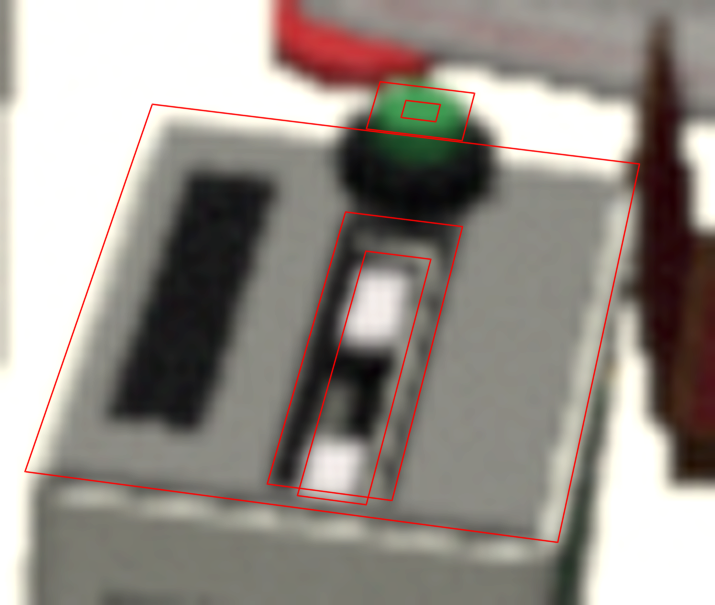

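carry_out(series="0 0 -0.8 -0.16 0.5; 0 0 -0.8 -0.16 0.5; 0 0 -0.8 -0.16 0.5; 0 0 -0.8 -0.16 0.5; 0 0 -0.8 -0.16 0.5; 0 0 -0.8 -0.16 0.5; 0 0 -0.8 -0.16 0.5; 0 0 0 0 0.5")

```text
clock: 3.15
tcp_pos: [0.2345, -0.6334, 0.296]
orientation: [2.326, 2.109, -0.0]
contact_force: [0.5, 0.2, -1.1]
grip_width: 0.0427
```

```bash
cat > go.py <<'E'
# usage: go.py x y z toolx_angle -> shift in tool axes (cm) + yaw from measured pose
import sys,numpy as np
from scipy.spatial.transform import Rotation as Ro
from bench import r
o=r.get_obs();R=Ro.from_rotvec(o["orientation"]).as_matrix()
a=np.arctan2(R[1,0],R[0,0])
print("t",round(float(o["clock"]),3),"tcp",o["tcp_pos"].round(4),"ang",round(a,4),"zaxis",R[:,2].round(4),"F",o["contact_force"].round(2),"w",round(float(o["grip_width"]),4),"j",o["joints"].round(2))
v=[float(x) for x in sys.argv[1:]]
for i in range(0,len(v)-3,4):
    d=(R.T@(np.array(v[i:i+3])-o["tcp_pos"]))*100
    print("shift cm",d.round(2),"yaw",round(a-v[i+3],4))
E
python3 go.py .45 -.30 .29 1.494 .52 0 .29 1.494 .4456 .318 .29 1.494
```

```text
t 3.15 tcp [ 0.2345 -0.6334  0.296 ] ang 1.4731 zaxis [ 8.0e-04 -1.2e-03 -1.0e+00] F [ 0.5   0.25 -1.14] w 0.0427 j [ 1.27  0.45 -0.21  1.48  0.09  1.23  0.95]
shift cm [35.28 18.19  0.57] yaw -0.0209
shift cm [65.82 22.24  0.54] yaw -0.0209
shift cm [96.74 11.73  0.5 ] yaw -0.0209
```

carry_out(series="4.4 2.3 0 0 0.5; 4.4 2.3 0 0 0.5; 4.4 2.3 0 0 0.5; 4.4 2.3 0 0 0.5; 4.4 2.3 0 0 0.5; 4.4 2.3 0 0 0.5; 4.4 2.3 0 0 0.5; 4.4 2.1 0 0 0.5")

```text
clock: 4.15
tcp_pos: [0.45, -0.2985, 0.2951]
orientation: [-2.33, -2.108, -0.0]
contact_force: [0.6, 0.2, 0.9]
grip_width: 0.0426
```

carry_out(series="5 0.6 0 0 0.5; 5 0.6 0 0 0.5; 5 0.6 0 0 0.5; 5 0.6 0 0 0.5; 5 0.6 0 0 0.5; 5 0.6 0 0 0.5; 4 -1.3 0 0 0.5; 4 -1.3 0 0 0.5")

```text
clock: 5.15
tcp_pos: [0.4953, 0.0787, 0.2949]
orientation: [-2.329, -2.108, 0.0]
contact_force: [0.5, 0.0, -0.3]
grip_width: 0.0425
```

```bash
python3 go.py .4456 .318 .25 1.494
```

```text
t 5.15 tcp [0.4953 0.0787 0.2949] ang 1.471 zaxis [-4.e-04  2.e-04 -1.e+00] F [ 0.51  0.03 -0.32] w 0.0425 j [ 0.3   0.2  -0.66  1.86  0.13  1.13 -0.5 ]
shift cm [23.32 -7.33  4.5 ] yaw -0.023
```

carry_out(series="4 -1.2 0 -0.01 0.5; 4 -1.2 1 -0.013 0.5; 4 -1.2 1 0 0.5; 4 -1.3 1.5 0 0.5; 4 -1.2 2 0 0.5; 3.2 -0.7 2 0 0.5; 0 0 0 0 0.5; 0 0 0 0 0.5")

```text
clock: 6.15
tcp_pos: [0.4467, 0.3131, 0.2202]
orientation: [2.303, 2.136, -0.001]
contact_force: [0.1, 0.6, 0.1]
grip_width: 0.0426
```

```bash
python3 go.py .4456 .318 .13 1.494
python3 - <<'E'
from bench import r,eyes,spotter
from h import *
import pickle
S=eyes.grab_frame("side");T=eyes.grab_frame("top");pickle.dump((S,T),open("f1.pkl","wb"))
a=cv2.resize(S["color"][300:420,265:385],(480,480),interpolation=2);b=cv2.resize(T["color"][250:340,160:250],(480,480)[:2],interpolation=2) 
cv2.imwrite("pics/d.png",cv2.resize(np.hstack([a,b]),(800,400)))
cv2.imwrite("pics/dT.png",cv2.resize(T["color"][190:340,120:320],(800,600),interpolation=2))
E
```

```text
t 6.15 tcp [0.4467 0.3131 0.2202] ang 1.4955 zaxis [-2.e-04 -8.e-04 -1.e+00] F [0.11 0.58 0.08] w 0.0426 j [-0.13  0.38 -0.75  1.85  0.3   1.03 -1.07]
shift cm [ 0.48 -0.14  9.02] yaw 0.0015
```

View pics/d.png

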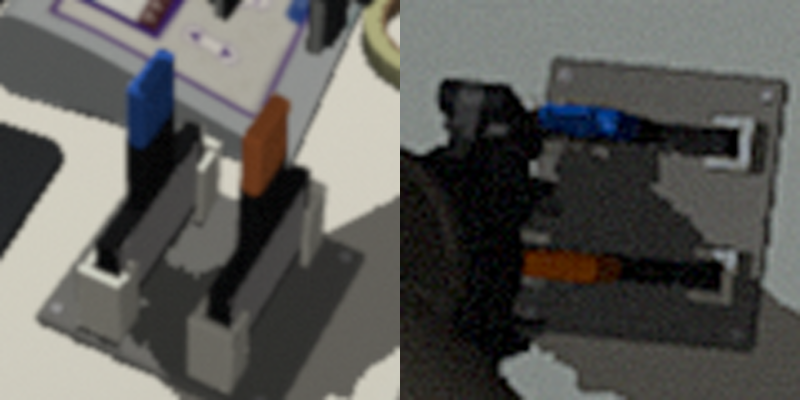

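View pics/dT.png

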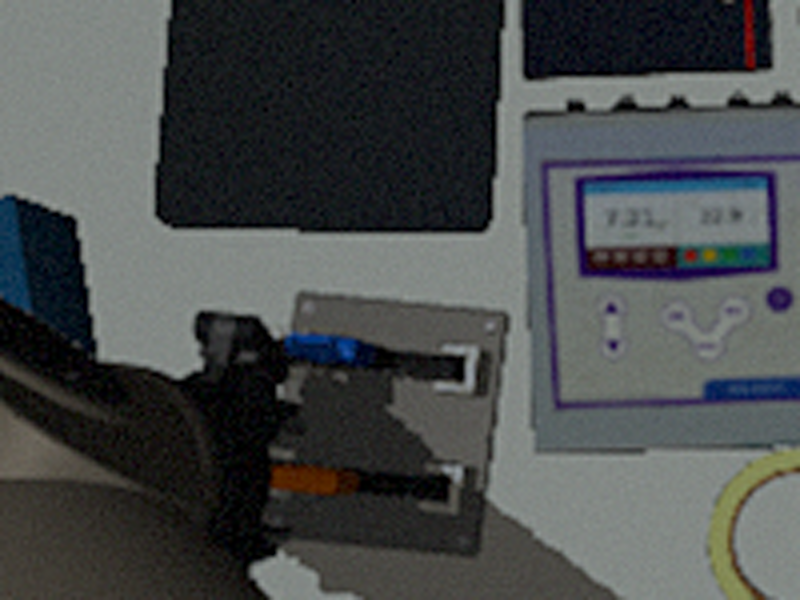

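carry_out(series="0.4 -0.1 1 0 0.5; 0 0 1.5 0 0.5; 0 0 1.5 0 0.5; 0 0 1.5 0 0.5; 0 0 1.5 0 0.5; 0 0 1.1 0 0.5; 0 0 1 0 0.5; 0 0 0 0 0.5")

```text
clock: 7.25
tcp_pos: [0.4453, 0.3177, 0.1286]
orientation: [-2.301, -2.139, 0.002]
contact_force: [0.1, 0.2, -0.4]
grip_width: 0.0427
```

```bash
python3 go.py .4456 .318 .129 1.494
python3 - <<'E'
from bench import r,eyes,spotter
from h import *
S=eyes.grab_frame("side")
cv2.imwrite("pics/e.png",cv2.resize(S["color"][270:420,245:395],(600,600),interpolation=2))
E
```

```text
t 7.25 tcp [0.4453 0.3177 0.1286] ang 1.4979 zaxis [-1.e-03 -7.e-04 -1.e+00] F [ 0.07  0.18 -0.45] w 0.0427 j [-0.19  0.5  -0.69  1.93  0.41  0.87 -1.17]
shift cm [ 0.03  0.02 -0.04] yaw 0.0039
```

View pics/e.png

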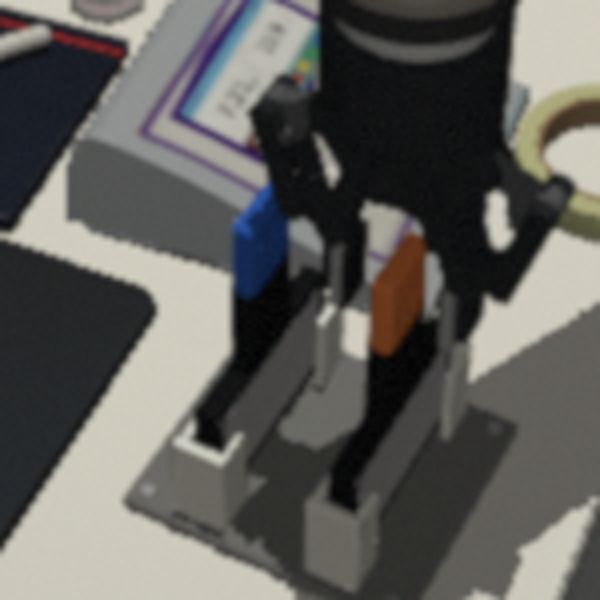

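carry_out(series="0 0 0 0 0.3; 0 0 0 0 0; 0 0 0 0 0; 0 0 0 0 0; 0 0 0 0 0; 0 0 0 0 0", grip_force=60)

```text
clock: 8.05
tcp_pos: [0.4461, 0.3183, 0.1299]
orientation: [2.301, 2.139, 0.002]
contact_force: [-0.2, 0.0, 5.8]
grip_width: 0.0115
```

```bash
python3 go.py .4456 .318 .129 1.494
```

```text
t 8.05 tcp [0.4461 0.3183 0.1299] ang 1.4977 zaxis [ 1.1e-03  7.0e-04 -1.0e+00] F [-0.21  0.01  5.77] w 0.0115 j [-0.19  0.49 -0.69  1.92  0.41  0.87 -1.17]
shift cm [-0.04 -0.05  0.09] yaw 0.0037
```

carry_out(series="0 0 -0.5 0 0; 0 0 -1.2 0 0; 0 0 -1.8 0 0; 0 0 -2.5 0 0; 0 0 -3 0 0; 0 0 -3 0 0; 0 0 -3 0 0; 0 0 -2 0 0")

```text
clock: 9.05
tcp_pos: [0.4457, 0.3184, 0.3021]
orientation: [2.3, 2.139, 0.004]
contact_force: [0.8, -0.0, -2.6]
grip_width: 0.0113
```

```bash
python3 go.py .49 .08 .30 1.494 .5702 -.1745 .30 1.7722
python3 - <<'E'
from bench import r,eyes,spotter
from h import *
S=eyes.grab_frame("side")
cv2.imwrite("pics/g.png",cv2.resize(S["color"][220:420,225:425],(600,600),interpolation=2))
E
```

```text
t 9.05 tcp [0.4457 0.3184 0.3021] ang 1.4982 zaxis [ 0.0021  0.0013 -1.    ] F [ 0.76 -0.04 -2.57] w 0.0113 j [-0.1   0.3  -0.78  1.75  0.23  1.18 -1.01]
shift cm [-23.46   6.15   0.18] yaw 0.0042
shift cm [-48.26  16.     0.17] yaw -0.274
```

View pics/g.png

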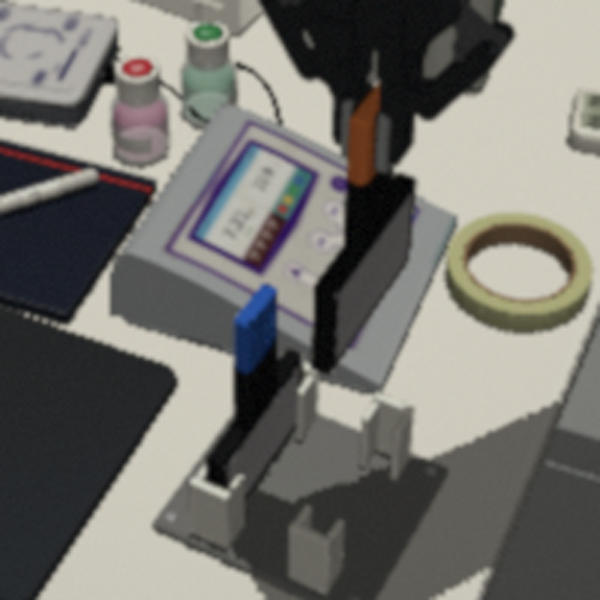

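carry_out(series="-2 0.7 0 0 0; -4 1.3 0 0 0; -4.5 1.5 0 0 0; -4.5 1.5 0 0 0; -4.5 1.5 0 0 0; -4.5 1.5 0 0 0; -4.5 1.5 0 0 0; -4.5 1.5 0 0 0")

```text
clock: 10.1
tcp_pos: [0.5313, -0.0205, 0.2997]
orientation: [2.3, 2.139, 0.001]
contact_force: [0.9, -0.2, -1.5]
grip_width: 0.0113
```

carry_out(series="-4.5 1.5 0 0 0; -4.5 1.5 0 0 0; -4 1.3 0 0 0; -2.2 0.7 0 0 0; 0 0 0 -0.09 0; 0 0 0 -0.1 0; 0 0 0 -0.084 0; 0 0 0 0 0")

```text
clock: 11.1
tcp_pos: [0.5701, -0.1733, 0.2995]
orientation: [-1.986, -2.433, -0.001]
contact_force: [0.1, -0.3, -2.1]
grip_width: 0.0113
```

```bash
python3 go.py .5702 -.1745 .25 1.7722
```

```text
t 11.1 tcp [ 0.5701 -0.1733  0.2995] ang 1.7725 zaxis [ 0.e+00  7.e-04 -1.e+00] F [ 0.12 -0.3  -2.12] w 0.0113 j [ 0.63  0.35 -0.57  1.65  0.2   1.2   0.22]
shift cm [-0.13 -0.01  4.95] yaw 0.0003
```

carry_out(series="-0.1 0 1.5 0 0; 0 0 1.7 0 0; 0 0 1.5 0 0; 0 0 0.9 0 0; 0 0 0 0 0; 0 0 0 0 0")

```text
clock: 11.85
tcp_pos: [0.5707, -0.1754, 0.2438]
orientation: [1.987, 2.432, 0.001]
contact_force: [-0.5, -0.2, -2.4]
grip_width: 0.011
```

```bash
python3 go.py .5702 -.1745 .25 1.7722
cat > look.py <<'E'
from bench import r,eyes,spotter
from ov import *
from scipy.spatial.transform import Rotation as Ro
import sys
n=sys.argv[1]
S=eyes.grab_frame("side");T=eyes.grab_frame("top");pickle.dump((S,T),open(n+".pkl","wb"))
o=r.get_obs();R=Ro.from_rotvec(o["orientation"]).as_matrix();a=np.arctan2(R[1,0],R[0,0])-np.pi/2
p=o["tcp_pos"];f=p[2]-.1219
rc=[(-.006,.006,-.05,.05,f+.065),(-.006,.006,-.05,.05,f+.003),(-.006,.006,-.018,.018,f+.15)]
for F,x,y,w,h,k,m in((T,390,215,100,75,8,'T'),(S,325,110,110,110,6,'S')):
    im=ov(F,(p[0],p[1],a),rc if len(sys.argv)>2 else [],x,y,w,h,k,'')
    cv2.imwrite(f"pics/{n}{m}.png",im)
E
python3 look.py k1 1
```

```text
t 11.85 tcp [ 0.5707 -0.1754  0.2438] ang 1.7717 zaxis [ 9.e-04 -1.e-04 -1.e+00] F [-0.49 -0.22 -2.42] w 0.011 j [ 0.62  0.4  -0.56  1.71  0.23  1.09  0.19]
shift cm [ 0.1  -0.03 -0.62] yaw -0.0005
```

View pics/k1T.png

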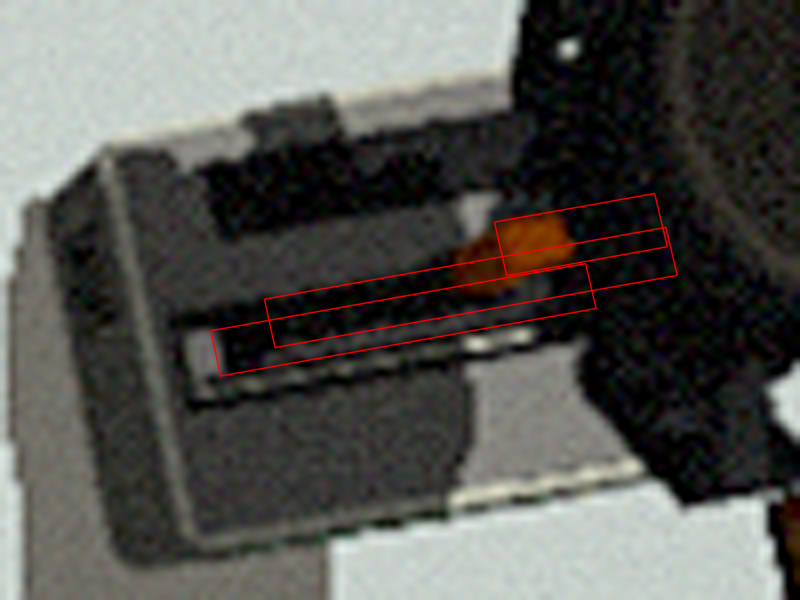

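View pics/k1S.png

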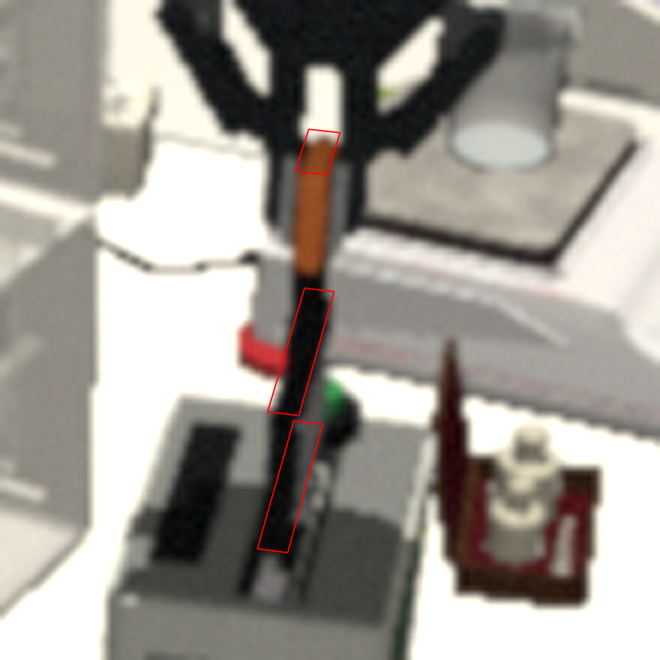

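Run:
```python
from ov import *
for i,p in enumerate([(.5702,-.1745,.2014),(.572,-.1755,.2014)]):
    RR=RD[:2]+RD[4:]
    a=ov(T,p,RR,410,230,75,50,8,'');b=ov(S,p,RR,340,165,65,50,8,'')
    b=cv2.copyMakeBorder(b,0,0,0,600-b.shape[1],cv2.BORDER_CONSTANT)
    cv2.imwrite(f"pics/m{i}.png",cv2.resize(np.vstack([a,b])[:, :],None,fx=.75,fy=.75))
    cv2.imwrite(f"pics/mT{i}.png",a)
    cv2.imwrite(f"pics/mS{i}.png",b)
```

```text
(no output)
```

View pics/m0.png

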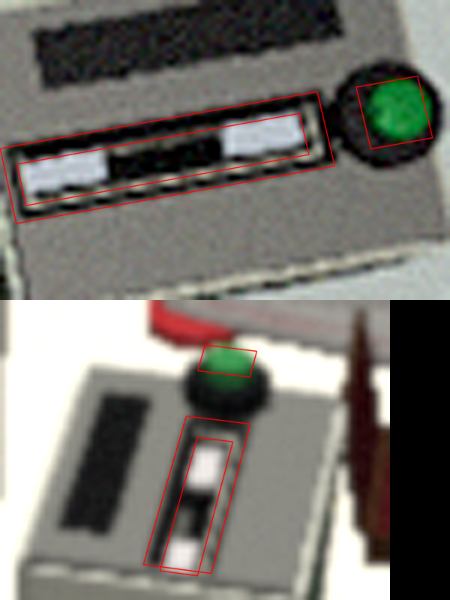

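View pics/m1.png

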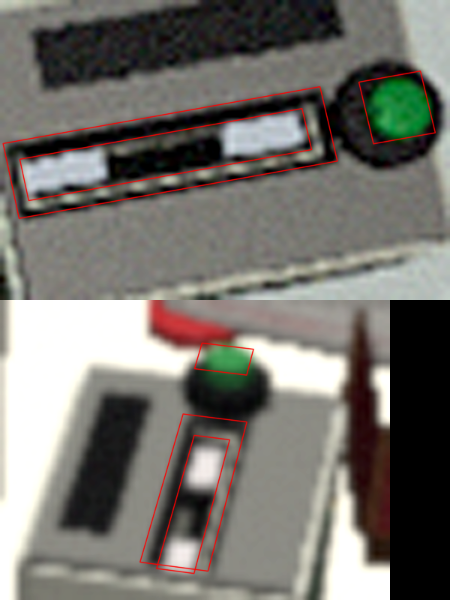

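carry_out(series="0 0 0.5 0 0; 0 0 0.5 0 0; 0 0 0.4 0 0; 0 0 0.3 0 0; 0 0 0.3 0 0; 0 0 0 0 0")

```text
clock: 12.7
tcp_pos: [0.5702, -0.1754, 0.2231]
orientation: [-1.987, -2.433, 0.0]
contact_force: [0.1, 1.3, -1.8]
grip_width: 0.0111
```

```bash
python3 go.py .571 -.175 .1299 1.7722; python3 look.py k2 1
```

```text
t 12.7 tcp [ 0.5702 -0.1754  0.2231] ang 1.7718 zaxis [-4.e-04  1.e-04 -1.e+00] F [ 0.12  1.28 -1.81] w 0.0111 j [ 0.62  0.42 -0.55  1.74  0.25  1.06  0.18]
shift cm [0.02 0.09 9.32] yaw -0.0004
```

View pics/k2T.png

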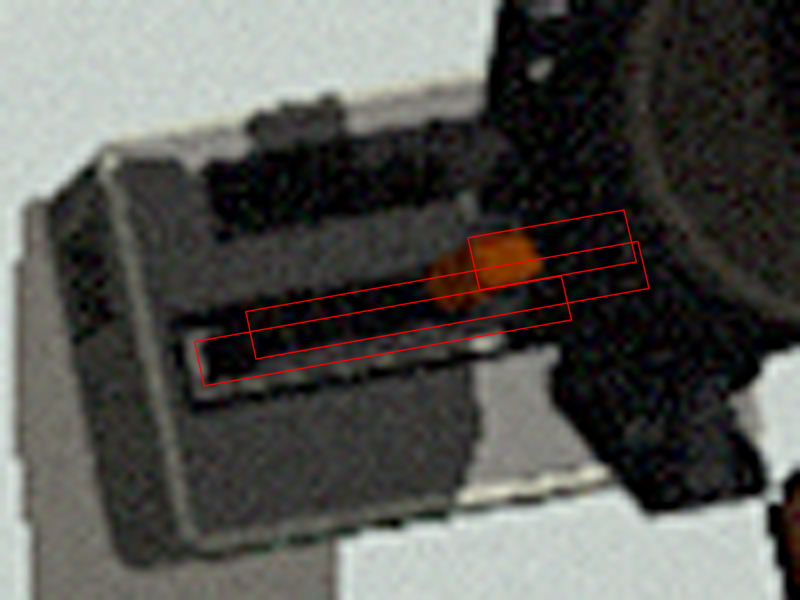

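View pics/k2S.png

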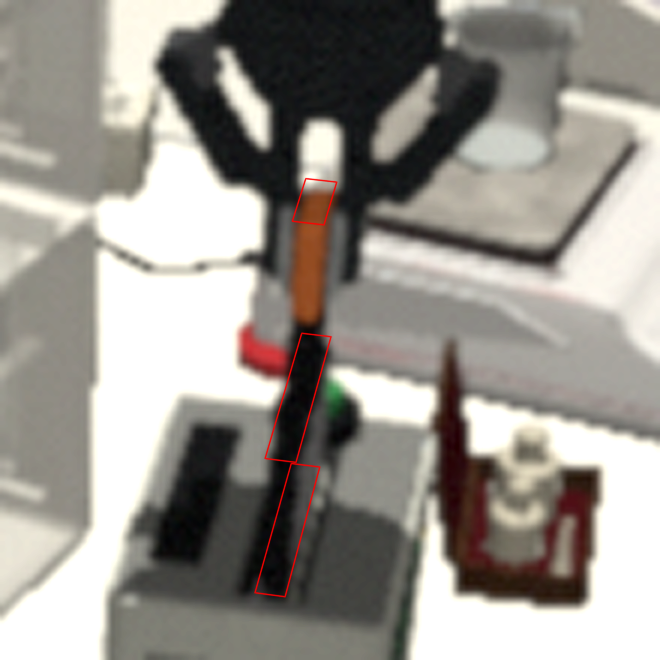

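carry_out(series="0 0.05 0.3 0 0; 0 0 0.3 0 0; 0 0 0.3 0 0; 0 0 0.3 0 0")

```text
clock: 13.3
tcp_pos: [0.5707, -0.1755, 0.2114]
orientation: [1.987, 2.433, -0.001]
contact_force: [-1.6, 0.4, 2.7]
grip_width: 0.0116
```

```bash
python3 go.py .571 -.175 .1299 1.7722
```

```text
t 13.3 tcp [ 0.5707 -0.1755  0.2114] ang 1.7717 zaxis [-1.e-04 -4.e-04 -1.e+00] F [-1.6   0.36  2.66] w 0.0116 j [ 0.61  0.43 -0.55  1.75  0.26  1.03  0.17]
shift cm [0.04 0.04 8.15] yaw -0.0005
```

carry_out(series="0 0 0.4 0 0; 0 0 0.4 0 0; 0 0 0.4 0 0; 0 0 0.4 0 0; 0 0 0.4 0 0; 0 0 0.4 0 0")

```text
clock: 14.05
tcp_pos: [0.5706, -0.1753, 0.1868]
orientation: [-1.987, -2.433, 0.0]
contact_force: [-2.5, -0.6, -0.1]
grip_width: 0.0113
```

```bash
python3 go.py .571 -.175 .1299 1.7722
```

```text
t 14.05 tcp [ 0.5706 -0.1753  0.1868] ang 1.7718 zaxis [-5.e-04  1.e-04 -1.e+00] F [-2.46 -0.59 -0.11] w 0.0113 j [ 0.6   0.46 -0.54  1.77  0.27  0.99  0.16]
shift cm [0.02 0.05 5.69] yaw -0.0004
```

Going down freely; continue, slower at the end.

carry_out(series="0 0 0.5 0 0; 0 0 0.5 0 0; 0 0 0.5 0 0; 0 0 0.5 0 0; 0 0 0.5 0 0; 0 0 0.5 0 0; 0 0 0.5 0 0; 0 0 0.5 0 0")

```text
clock: 15.05
tcp_pos: [0.5708, -0.1754, 0.147]
orientation: [1.987, 2.433, 0.0]
contact_force: [-2.3, 0.1, -0.8]
grip_width: 0.0113
```

```bash
python3 go.py .571 -.175 .1299 1.7722
```

```text
t 15.05 tcp [ 0.5708 -0.1754  0.147 ] ang 1.7717 zaxis [ 1.e-04 -0.e+00 -1.e+00] F [-2.35  0.14 -0.85] w 0.0113 j [ 0.59  0.5  -0.52  1.8   0.31  0.92  0.13]
shift cm [0.03 0.03 1.71] yaw -0.0005
```

carry_out(series="0 0 0.4 0 0; 0 0 0.4 0 0; 0 0 0.3 0 0; 0 0 0.2 0 0; 0 0 0.2 0 0; 0 0 0.1 0 0; 0 0 0.1 0 0")

```text
clock: 15.92
tcp_pos: [0.571, -0.1752, 0.1303]
orientation: [1.987, 2.433, 0.001]
contact_force: [1.0, -0.5, -0.8]
grip_width: 0.0114
```

```bash
python3 go.py .571 -.175 .1299 1.7722
```

```text
t 15.925 tcp [ 0.571  -0.1752  0.1303] ang 1.7719 zaxis [ 5.e-04  0.e+00 -1.e+00] F [ 0.95 -0.47 -0.84] w 0.0114 j [ 0.58  0.52 -0.51  1.82  0.32  0.89  0.12]
shift cm [0.02 0.01 0.04] yaw -0.0003
```

carry_out(series="0 0 0.1 0 0; 0 0 0.1 0 0; 0 0 0 0 0")

```text
clock: 16.3
tcp_pos: [0.5714, -0.1753, 0.1299]
orientation: [1.987, 2.432, 0.0]
contact_force: [-2.2, 0.7, 10.0]
grip_width: 0.0114
```

```bash
python3 go.py .571 -.175 .1299 1.7722
```

```text
t 16.3 tcp [ 0.5714 -0.1753  0.1299] ang 1.7717 zaxis [ 1.2e-03 -7.0e-04 -1.0e+00] F [-2.24  0.7  10.03] w 0.0114 j [ 0.58  0.53 -0.51  1.82  0.32  0.88  0.12]
shift cm [ 0.03 -0.03  0.  ] yaw -0.0005
```

carry_out(series="0 0 0 0 0.2; 0 0 0 0 0.4; 0 0 0 0 0.4; 0 0 0 0 0.4; 0 0 -1 0 0.4; 0 0 -2 0 0.4; 0 0 -3 0 0.4; 0 0 -4 0 0.4")

```text
clock: 17.3
tcp_pos: [0.5705, -0.1752, 0.2302]
orientation: [-1.987, -2.433, -0.0]
contact_force: [-0.1, 0.1, 0.8]
grip_width: 0.0343
```

```bash
python3 go.py .587 -.25 .2 1.7722;  python3 look.py k3
```

```text
t 17.3 tcp [ 0.5705 -0.1752  0.2302] ang 1.772 zaxis [-1.e-04  2.e-04 -1.e+00] F [-0.05  0.1   0.81] w 0.0343 j [ 0.62  0.41 -0.55  1.73  0.24  1.07  0.19]
shift cm [-7.66  0.12  3.02] yaw -0.0002
```

View pics/k3T.png

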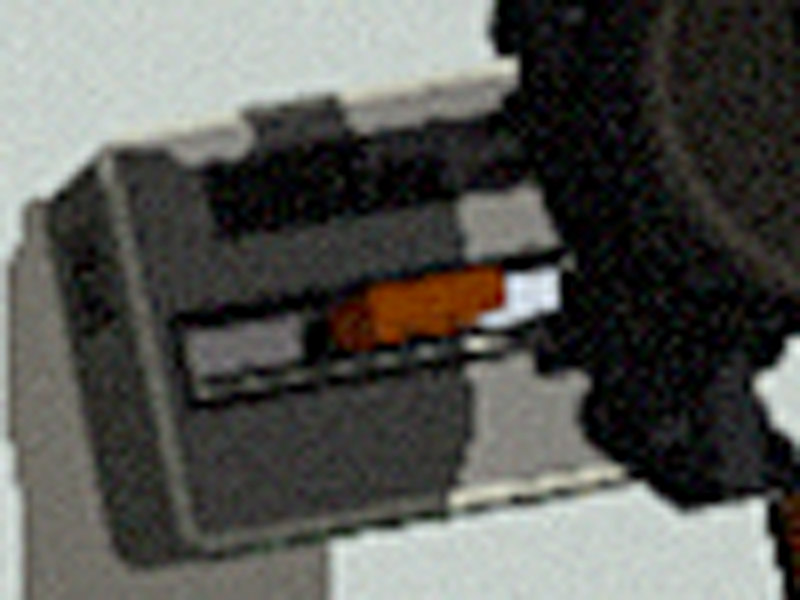

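View pics/k3S.png

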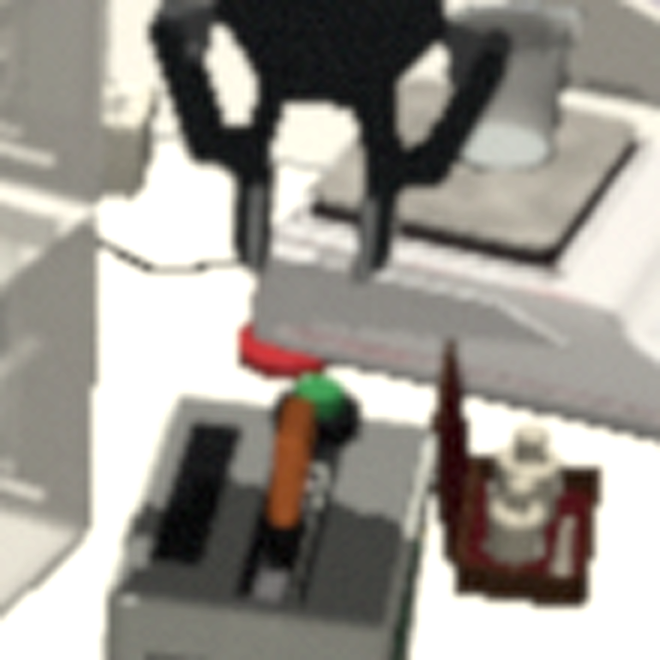

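carry_out(series="-2 0 0 0 0; -3 0 0 0 0; -2.6 0 0 0 0; 0 0 2 0 0; 0 0 2.5 0 0; 0 0 2 0 0; 0 0 1.5 0 0; 0 0 0 0 0", grip_force=30)

```text
clock: 18.4
tcp_pos: [0.5852, -0.2493, 0.1468]
orientation: [-1.985, -2.432, 0.001]
contact_force: [-0.2, 0.7, -0.1]
grip_width: -0.0003
```

```bash
python3 go.py .586 -.2497 .134 1.7722;  python3 look.py k4
```

```text
t 18.4 tcp [ 0.5852 -0.2493  0.1468] ang 1.7723 zaxis [-0.0024  0.001  -1.    ] F [-0.17  0.65 -0.08] w -0.0003 j [ 0.66  0.56 -0.5   1.71  0.31  0.96  0.25]
shift cm [-0.06  0.08  1.28] yaw 0.0001
```

View pics/k4S.png

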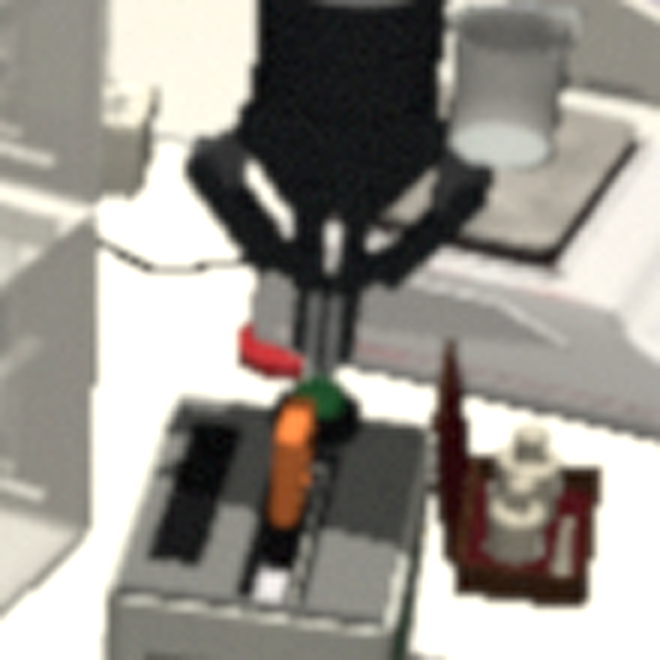

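Fingers are right above the green key (320,385 in crop). Press gently.

carry_out(series="0 0 0.6 0 0; 0 0 0.4 0 0; 0 0 0.3 0 0; 0 0 0.2 0 0; 0 0 0.2 0 0; 0 0 0 0 0")

```text
clock: 19.25
tcp_pos: [0.586, -0.2499, 0.1321]
orientation: [1.987, 2.433, -0.0]
contact_force: [-2.1, 1.5, 7.6]
grip_width: -0.0002
```

```bash
python3 go.py .586 -.2497 .129 1.7722
```

```text
t 19.25 tcp [ 0.586  -0.2499  0.1321] ang 1.7717 zaxis [ 2.e-04 -5.e-04 -1.e+00] F [-2.09  1.47  7.63] w -0.0002 j [ 0.66  0.58 -0.49  1.72  0.32  0.93  0.24]
shift cm [ 0.02 -0.    0.31] yaw -0.0005
```

carry_out(series="0 0 0.2 0 0; 0 0 0.2 0 0; 0 0 0 0 0")

```text
clock: 19.62
tcp_pos: [0.5863, -0.2499, 0.1317]
orientation: [1.987, 2.431, -0.002]
contact_force: [-13.6, 2.7, 32.4]
grip_width: 0.0004
```

```bash
python3 go.py .586 -.2497 .129 1.7722; python3 look.py k5
```

```text
t 19.625 tcp [ 0.5863 -0.2499  0.1317] ang 1.7713 zaxis [ 6.0e-04 -2.1e-03 -1.0e+00] F [-13.64   2.66  32.41] w 0.0004 j [ 0.66  0.58 -0.49  1.72  0.33  0.93  0.24]
shift cm [ 0.02 -0.02  0.27] yaw -0.0009
```

View pics/k5S.png

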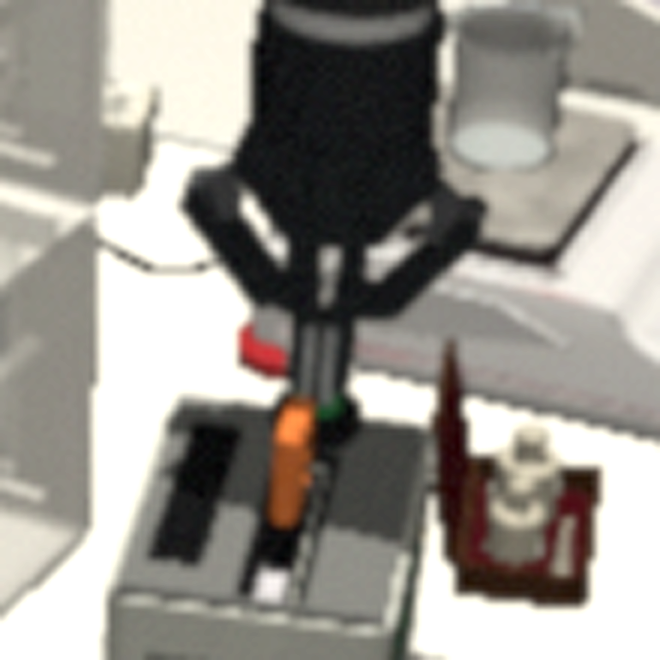

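carry_out(series="0 0 -0.6 0 0; 0 0 0 0 0")

```text
clock: 19.98
tcp_pos: [0.5864, -0.25, 0.1341]
orientation: [1.986, 2.432, 0.001]
contact_force: [-0.7, 0.8, 3.6]
grip_width: 0.0003
```

carry_out(series="0 0 -0.15 0 0; 0 0 0 0 0")

```text
clock: 20.23
tcp_pos: [0.5864, -0.2499, 0.1348]
orientation: [1.987, 2.433, 0.001]
contact_force: [0.7, -0.6, 3.8]
grip_width: -0.0002
```

carry_out(series="0 0 -0.15 0 0; 0 0 0 0 0")

```text
clock: 20.48
tcp_pos: [0.5861, -0.2498, 0.1362]
orientation: [1.987, 2.433, 0.0]
contact_force: [0.7, -0.1, 2.8]
grip_width: -0.0002
```

carry_out(series="0 0 -0.15 0 0; 0 0 0 0 0")

```text
clock: 20.72
tcp_pos: [0.5853, -0.2495, 0.1373]
orientation: [-1.986, -2.432, 0.001]
contact_force: [0.4, -0.3, 1.0]
grip_width: -0.0002
```

carry_out(series="0 0 -0.3 0 0; 0 0 0 0 0")

```text
clock: 20.98
tcp_pos: [0.5859, -0.2497, 0.1409]
orientation: [-1.987, -2.433, -0.0]
contact_force: [0.4, 0.3, 0.8]
grip_width: 0.0
```

carry_out(series="0 0 -2 0 0; 0 0 -4 0 0; 0 0 -4 0 0; 0 0 -3 0 0; 0 -3 0 0 0; 0 -4 0 0 0; -2 -3 0 0 0; 0 0 0 0 0")

```text
clock: 21.98
tcp_pos: [0.4898, -0.2922, 0.2722]
orientation: [1.993, 2.427, -0.003]
contact_force: [-0.3, 0.1, -0.5]
grip_width: -0.0003
```

```bash
python3 go.py; python3 look.py k6
python3 - <<'E'
import pickle,cv2
S,T=pickle.load(open("k6.pkl","rb"));cv2.imwrite("pics/k6full.png",S["color"])
E
```

```text
t 21.975 tcp [ 0.4898 -0.2922  0.2722] ang 1.7667 zaxis [-1.0e-04 -2.4e-03 -1.0e+00] F [-0.3   0.12 -0.54] w -0.0003 j [ 0.85  0.32 -0.53  1.75  0.18  1.12  0.46]
```

View pics/k6full.png

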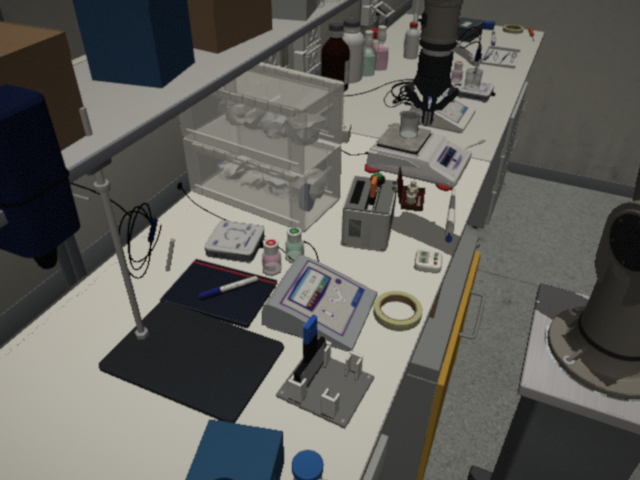

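View pics/k6T.png

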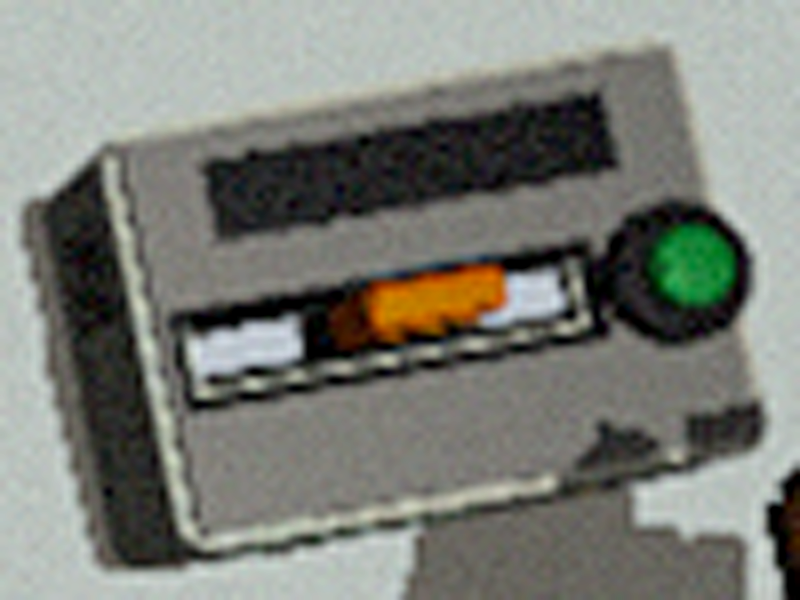

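View pics/k6S.png

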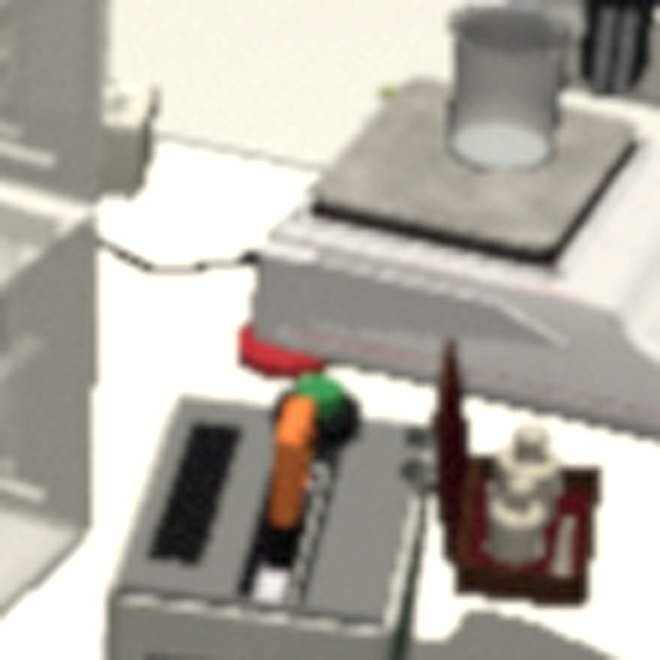

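Everything is in place: the cassette is home with both leaves level, the key has sprung back, the vials are upright at (272,258) and (294,244), and the blue cassette is in the rack at (312,350).

```bash
python3 -c "
from bench import r
print(r.hand_in())"
```

```text
the job is handed in; nothing more can be done
None
```

The orange-grip cassette is in the plate reader, fully home, and the green start key was pressed all the way down. I handed the job in at about 22 s; the limit is 51 s.

- **Loading:** I lifted the cassette out of the rack, eased it past the shutter and felt it seat on the slot floor at about 10 N. The side force vanished in the last few millimetres, as expected when the shutter snaps back, and I then let go.
- **Start key:** I pressed it to a firm stop, with a wrist force of about 32 N at the end. Backing off slowly showed about 5 mm of spring travel, which matches a full press.
- **Last pictures:** Both shutter leaves lie level over the cassette's shoulders and the key is released. Both vials stand upright, the blue cassette is still in the rack, and the arm is clear of everything.

**Disagreements:**
- The key's stop came about 3 mm higher than the nominal fingertip length predicted. I took this as the fingers reaching farther forward when shut.
- The two cameras put the slot about 2 mm apart. I used the average, and the cassette went in with only small side forces.

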